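# Turn a shoe one hole on an indexing repair stand

## Robot

A 6-joint arm with a two-finger parallel gripper is mounted at the origin on the work surface. World frame = base frame: x ahead of the robot, y to its left, z up, the work surface at z = 0. Lengths are in m, angles in degrees, forces in N, time in s.
With the tool pointing down it reaches from about 0.3 to 0.85 m from the base axis. Payload 5.4 kg.
Tool frame: the origin (TCP) lies between the finger pads; the fingertips stand robot.tip_extent ahead of it and the grasp point (between the pads) lies 6 mm ahead of it (robot.tip_extent is the distance from the TCP to the fingertips, in m); z points along the fingers, y is the line along which they close (so a half turn about z gives the same grasp; the last joint's range is limited). The gripper opens to 85 mm and grips with 20 to 120 N. Pads are 22 mm wide; open, the fingers measure 114 mm over their backs; the gripper's body (76 mm by 85 mm) begins 54 mm behind the grasp point. The pads swing forward as they close: fully open they stand 13 mm farther back than shut.
Start: joints at [63.249, 9.076, 91.501, -0, 79.423, -12.038], TCP at [0.146, 0.556, 0.256] pointing down, gripper open.
Joint ranges: [-166.64, 166.64], [-54.1, 131.32], [10.49, 154.53], [-73.88, 253.88], [9.74, 151.15], [-171.62, 171.62]. Speed limits (degrees/s): [147.25, 147.25, 180, 180, 180, 180].

## Interface

Orientations are given as a 3x3 rotation matrix whose columns are the frame's x, y, z axes.
In Python, from bench import readout, snapshot, calibration, robot gives the robot as it stands. The module is installed in compiled form; this text tells all that it offers.
- The arm moves only by the shell command python3 -m creep 'ROWS' [FORCE]. ROWS is JSON, a list of rows, each a list of 7 numbers: the turn, a rotation vector about the tool's x, y, z in units of 6 degrees (1.0 is 6 degrees), then the shift along the tool's x, y, z in units of 50 mm (1.0 is 50 mm), then the opening, from -1 (shut) to 1 (fully open), so that 0 is half open. In form: [[wx, wy, wz, tx, ty, tz, grip], ...]. A call has 1 to 5 rows; each row shifts and turns the commanded pose from where the row before left it, along the tool's axes as they then stand; what a row does not reach is not made up. A row lasts 1/8 s, in which the tool goes at most 62.5 mm and 10.7 degrees, less where a joint would pass 70% of its speed; a pose out of reach is approached as far as the arm can. A call with a number of a shift or a turn outside -1 to 1 is refused whole. A call with a gripper value outside its range is refused whole. The fingers move at their own pace and stop on an object; FORCE is the grip in N (left out, the last holds). Time passes only in rows, so rows that do not move let the fingers close. It gives the time, the measured TCP pose, the force, the opening and the grip force at its end, in the units of the state.
- readout.sense(): the state, without advancing time (a new reading comes with each control period).
- snapshot(name): name is "scene" or "side" or "wrist"; returns the picture (384x512x3 uint8, red, green, blue); there is no depth.
- calibration(name): a dict with "vertical_fov" (degrees; the focal length in pixels is half the picture's height over the tangent of half this angle, whatever the lens; pixels are square), "cx", "cy" (the principal point, pixels), "dist_coeffs" ([k1, k2, p1, p2, k3] as OpenCV has them; the pictures are not rectified), "R" (3x3) and "t" (3): a world point X has camera coordinates R X + t; the wrist camera has in their place "T_tool_cam" (4x4, takes a point from camera to tool coordinates, whose origin is the TCP and whose axes are the flange's). Camera axes: x right, y down, z forward; pixel columns grow to the right and rows downward; lengths in m; the calibration is good to about 2 mm. A picture is of the moment at which its call begins: read the wrist's pose just before it. calibration takes no time and is no camera call.
- robot.sign_off(): hands the job in; it is judged then, once.
The state is a dict: "t": time; "joint_pos": joint angles; "joint_velocities": joint speeds; "effort": joint torques, N m; "position": TCP position; "eef_rot": TCP orientation; "wrist_force": force on the tool from outside, world axes, zero at the start; "torque": the same for the moment, N m; "grip_width": opening from 0.0 (shut) to 1.0 (fully open); "gripper_force": force on a finger pad.
Only numpy, scipy, OpenCV 4.12 (cv2) and the standard library are available. Lean on these libraries where they do the work, as an engineer would, in place of code of your own. Each camera call takes 0.05 s, during which the arm holds its last target. There are 200 camera calls.

## Task

Turn the white shoe's swivel stand one hole: hook a fingertip under the top bar of the yellow pull ring, lift the spring pin out of its hole, swing the lever exactly one hole towards the orange glue tin, and let the pin drop fully home there. Only hook the ring, do not pinch it or handle it roughly, and leave the tin, jar, hammer and bottle where they are.

Things in the scene. Friction and masses are not known exactly. Their poses are not given: they have to be found in the camera images.
- stand: Blue and steel swivel shoe stand fixed to the bench. Origin: on the vertical pivot axis, at bench height; -x points along the middle of its arc of holes, towards the robot. Steel index plate: arc band 40 mm wide, top 45 mm above the bench, five holes (12 mm along the arc) on a 190 mm radius about the pivot, 0.28 rad (53 mm) apart: at -0.56, -0.28, 0, 0.28, 0.56 rad.
- lever (a joint): Angle (rad) of the grey lever about the pivot. 0: along the stand's -x, pin in the middle hole (the start, play 0.01). Positive: counter-clockwise from above, so its free end moves to the stand's -y side (negative: to +y). Stops at +-0.62. 36 mm wide, top 61 mm above the bench (24 mm boss round the pin: 73 mm), 220 mm long from the pivot. Turning takes 2 to 3 N at the pin.
- shoe_heel (a point): Rearmost point of the white shoe's heel, 30 mm above its sole, 49 mm from the pivot on the lever's side. The shoe, 270 mm long, is clamped over the pivot, toe away from the lever, and turns with the lever; its top is 165 mm above the bench.
- index_pin (a joint): Lift (m) of the vertical spring pin on the lever, 190 mm from the pivot. 0: fully home in a hole; clear of the plate from about 0.010 (pin 8 mm thick, round tip); stop at 0.025. Spring and weight pull it down with 5 N at 0, 7 N at 0.012, 9 N at 0.025. Let go between holes it rests on the plate at about 0.010, slides along if the lever is pushed, and drops when it meets a hole.
- pull_ring (a point): Centre of the opening of the yellow pull ring on the pin's head, above the pin; rises with it and turns with the lever. Upright rectangle of 7 mm round bar, opening 48 mm wide, 44 mm high, its plane square to the lever: a finger enters along the lever, from the robot's side towards the shoe. Top bar's axis 25.5 mm above this point, lower bar's 25.5 mm below; 103.5 mm above the bench when home.
- glue_tin_mid (a point): Centre of the orange glue tin with a steel lid, upright, 68 mm diameter, 85 mm tall, loose on the bench to one side of the stand; it tells the direction of the swing.
- polish_jar_mid (a point): Centre of the blue polish jar with a black lid, upright, 68 mm diameter, 85 mm tall, loose on the bench on the other side of the stand. Leave it.
- hammer_grip (a point): Middle of the handle of a loose hammer, 260 mm long, lying on the bench left of the work. Leave it.
- spray_bottle_mid (a point): Centre of a loose upright green bottle with a white cap, 60 mm diameter, 170 mm tall, right of the work. Leave it.

How it is judged (in metres and radians):
On the way, in this order (a step that is already met when the one before it is completed fails the run):
1. the pin is lifted clear while the lever is still at its first hole (value of joint index_pin above 0.0095 m and value of joint lever between -0.06 and 0.06 rad), for 0.1 s.
2. the lever has been swung to the next hole towards the glue tin and the pin has dropped home (((y of glue_tin_mid in the frame of stand above 0 m and value of joint lever between -0.33 and -0.23 rad) or (not (y of glue_tin_mid in the frame of stand above 0 m) and value of joint lever between 0.23 and 0.33 rad)) and value of joint index_pin below 0.0025 m), for 0.2 s.
At the end, for the whole second after the job is handed in: The lever stands one hole (0.28 +- 0.05 rad) from its first hole on the glue tin's side, at rest, the pin home (lift under 2.5 mm); tin, jar, hammer and bottle within 20 mm of where they were (all of step 2 and velocity of joint lever between -0.03 and 0.03 rad/s and distance of each of glue_tin_mid, polish_jar_mid, hammer_grip, spray_bottle_mid from where it was at the start of the episode below 0.02 m); the robot touches nothing.
It fails at once if the tin, jar, hammer or bottle is moved, lifted or knocked (20 mm) (distance of any of glue_tin_mid, polish_jar_mid, hammer_grip, spray_bottle_mid from where it was at the start of the episode above 0.02 m).
It fails at once if the ring or pin is pinched or handled roughly (more than 35 N from the fingers) (contact force between the fingers and index_pin above 35 N).
It also fails if it takes over 38 s, if anything falls off the work surface, if the arm or the gripper's body presses on something with over 40 N, if the wrist force passes 120 N, or if a joint passes its speed limit or range.

## Working session

There is one attempt and no reset: what is moved stays moved. The work goes in short steps, Python scripts to look and compute and a shell command to move; the robot and the scene stay as the last step left them, time stands still between calls to the robot, and variables do not carry over. Pictures are saved under pics/ and viewed, at most 10 in all, crops included, and the job is handed in when it is done.

```bash
mkdir -p pics; python3 - <<'E'
from bench import readout, snapshot, calibration, robot
import cv2,numpy as np
s=readout.sense();print(s['t'],s['position'],np.round(s['eef_rot'],3).tolist(),s['grip_width'],robot.tip_extent)
for n in('scene','side'):
    im=snapshot(n);cv2.imwrite(f'pics/{n}0.png',im[...,::-1]);print(n,calibration(n))
print(calibration('wrist'))
E
```

```text
0.0 [0.14579998 0.55563137 0.25530387] [[-0.967, 0.254, -0.001], [0.254, 0.967, -0.002], [0.0, -0.002, -1.0]] 1.0012665136250725 0.025
scene {'vertical_fov': 56.495057625900564, 'cx': 254.20478013430488, 'cy': 197.43657759780558, 'dist_coeffs': array([0.01678468, 0.        , 0.        , 0.        , 0.        ]), 'R': array([[ 0.62310044,  0.78179726, -0.02321381],
       [ 0.46522616, -0.39432198, -0.7925117 ],
       [-0.6287372 ,  0.48301471, -0.60941474]]), 't': array([-0.41709147, -0.23522703,  1.84666476])}
side {'vertical_fov': 46.46153791582749, 'cx': 255.85897215756185, 'cy': 191.2843485658425, 'dist_coeffs': array([-0.1587724,  0.       ,  0.       ,  0.       ,  0.       ]), 'R': array([[ 0.69630856, -0.71773741,  0.00271875],
       [-0.45982159, -0.4489952 , -0.76613799],
       [ 0.5511066 ,  0.5322183 , -0.64267036]]), 't': array([-0.46941552,  0.38441834,  1.17468853])}
{'vertical_fov': 66.17745472805545, 'cx': 253.23223827498154, 'cy': 187.40359017854803, 'dist_coeffs': array([-0.0390871,  0.       ,  0.       ,  0.       ,  0.       ]), 'T_tool_cam': array([[ 1.60180028e-04, -9.51238208e-01, -3.08457202e-01,
         7.99291375e-02],
       [ 9.99999984e-01,  1.28602370e-04,  1.22702720e-04,
        -5.31648477e-04],
       [-7.70511881e-05, -3.08457217e-01,  9.51238214e-01,
        -1.16565417e-01],
       [ 0.00000000e+00,  0.00000000e+00,  0.00000000e+00,
         1.00000000e+00]])}
```

View pics/scene0.png

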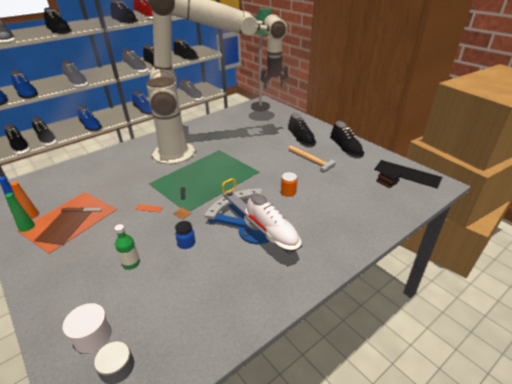

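View pics/side0.png

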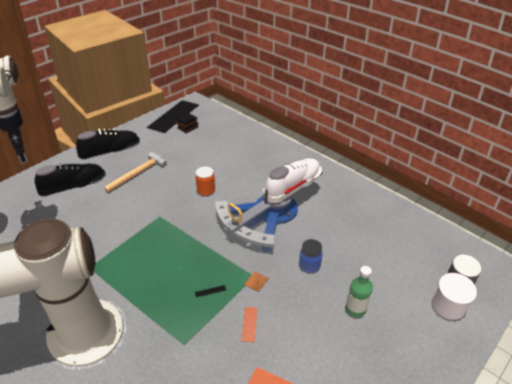

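The scene view shows the ring near (229,186), the tin at (289,184), the jar at (185,235) and the shoe at (270,220). In the side view the ring is at (235,212), the tin at (205,181) and the jar at (311,257).

```bash
cat > h.py <<'E'
import cv2,numpy as np
from bench import readout, snapshot, calibration
def cam(n,s=None):
    c=calibration(n);f=192/np.tan(np.radians(c['vertical_fov']/2))
    K=np.array([[f,0,c['cx']],[0,f,c['cy']],[0,0,1]])
    if n=='wrist':
        T=np.eye(4);T[:3,:3]=s['eef_rot'];T[:3,3]=s['position'];M=np.linalg.inv(T@c['T_tool_cam']);R,t=M[:3,:3],M[:3,3]
    else:R,t=c['R'],c['t']
    return K,c['dist_coeffs'],R,t
def ray(C,px):
    K,d,R,t=C;u=cv2.undistortPoints(np.array([[px]],float),K,d)[0,0]
    return -R.T@t,R.T@np.array([*u,1])
def plane(C,px,z):
    o,r=ray(C,px);return o+r*(z-o[2])/r[2]
def tri(C1,p1,C2,p2):
    o,r=ray(C1,p1);q,w=ray(C2,p2)
    a=np.linalg.lstsq(np.c_[r,-w],q-o,rcond=None)[0];A=o+r*a[0];B=q+w*a[1]
    return (A+B)/2,np.linalg.norm(A-B)
def proj(C,X):
    K,d,R,t=C;return cv2.projectPoints(np.array([X],float),cv2.Rodrigues(R)[0],t,K,d)[0][0,0]
def mask(im,lo,hi,box=None):
    m=cv2.inRange(cv2.cvtColor(im,cv2.COLOR_RGB2HSV),lo,hi)
    if box:
        k=np.zeros_like(m);a,b,c,d=box;k[b:d,a:c]=1;m=m*k
    return m
E
python3 - <<'E'
from h import *
S={}
for n,boxes in(('scene',dict(ring=(215,172,245,200),tin=(275,165,305,200),jar=(170,215,200,250))),('side',dict(ring=(222,195,250,228),tin=(190,160,222,200),jar=(295,235,330,275)))):
    im=cv2.imread(f'pics/{n}0.png')[...,::-1].copy()
    col=dict(ring=((20,110,90),(35,255,255)),tin=((2,170,80),(16,255,255)),jar=((105,120,30),(125,255,255)))
    for k,b in boxes.items():
        m=mask(im,*col[k],b);ys,xs=np.nonzero(m)
        S[n,k]=((xs.min()+xs.max())/2,(ys.min()+ys.max())/2);print(n,k,len(xs),xs.min(),xs.max(),ys.min(),ys.max())
for k in('ring','tin','jar'):
    print(k,tri(cam('scene'),S['scene',k],cam('side'),S['side',k]))
a=cv2.imread('pics/scene0.png')[160:270,170:320];b=cv2.imread('pics/side0.png')[150:260,190:340]
cv2.imwrite('pics/crop0.png',np.vstack([cv2.resize(a,None,fx=2.7,fy=2.7,interpolation=2),cv2.resize(b,None,fx=2.7,fy=2.7,interpolation=2)]))
E
```

```text
scene ring 89 222 235 178 192
scene tin 197 282 296 180 195
scene jar 244 176 194 230 248
side ring 22 230 240 203 213
side tin 262 197 213 176 194
side jar 129 301 320 254 266
ring (array([ 0.55429149, -0.0304208 ,  0.112281  ]), np.float64(0.012573174558039444))
tin (array([0.63500485, 0.22025184, 0.02094204]), np.float64(0.0009803225247959387))
jar (array([ 0.62235684, -0.28370434,  0.0196933 ]), np.float64(0.0033581341351908017))
```

View pics/crop0.png

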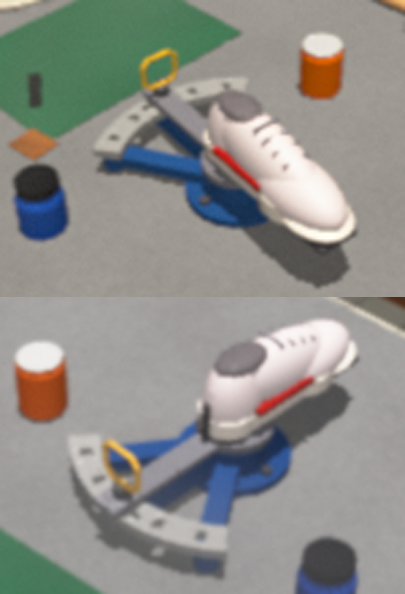

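The crops show the lever running from the ring to the shoe, and the tin on the world +y side. The rings' true bounding boxes centre at about (229,186) in the scene view and (235.4,211.7) in the side view.

```bash
python3 - <<'E'
from h import *
A=cam('scene');B=cam('side')
print('ring',tri(A,(229,186),B,(235.4,211.7)), plane(A,(229,186),.1035),plane(B,(235.4,211.7),.1035))
c=lambda x,y:(190+x/2.7,150+(y-297)/2.7)
P=[plane(B,c(*p),.061) for p in((120,500),(215,440))];print(P,np.degrees(np.arctan2(*(P[1]-P[0])[1::-1])))
print([np.round(plane(B,c(*p),.045),3) for p in((82,455),(155,523),(188,537))])
print('tin',plane(A,(289,188),.04),'bottle',plane(B,(359,300),.05))
E
```

```text
ring (array([ 0.55244779, -0.03037652,  0.10231345]), np.float64(0.004475541569619884)) [ 0.55552322 -0.03407868  0.1035    ] [ 0.55254812 -0.02845999  0.1035    ]
[array([ 0.53800849, -0.03754042,  0.061     ]), array([ 0.69353334, -0.04504948,  0.061     ])] -2.764211022158978
[array([0.571, 0.066, 0.045]), array([ 0.551, -0.082,  0.045]), array([ 0.562, -0.125,  0.045])]
tin [0.65674811 0.19870058 0.04      ] bottle [ 0.57913688 -0.48580433  0.05      ]
```

```bash
python3 -m creep '[[0,0,0,-0.7,-0.95,-0.2,-1],[0,0,0,-0.7,-0.95,-0.2,-1],[0,0,0,-0.7,-0.95,-0.2,-1],[0,0,0,-0.7,-0.95,-0.2,-1],[0,0,0,-0.7,-0.95,0,-1]]' 20; python3 -c "
from bench import readout;s=readout.sense();print(s['joint_pos'],s['position'])"
```

```text
t: 0.72
position: [0.2555, 0.2804, 0.2968]
eef_rot: [[-0.967, 0.253, 0.002], [0.253, 0.967, 0.001], [-0.001, 0.001, -1.0]]
wrist_force: [1.4, 0.9, 0.2]
grip_width: 0.005
gripper_force: 0.0
[ 2.92563159e+01 -2.39683394e+01  1.16789618e+02 -1.66462782e-02
  8.70784673e+01 -4.60755491e+01] [0.25545637 0.2804365  0.29684903]
```

```bash
python3 -m creep '[[0,0,-0.4,-0.6,-1,0,-1],[0,0,-0.4,-0.6,-1,0,-1],[0,0,-0.4,-0.6,-1,0,-1],[0,0,-0.4,-0.6,-1,0,-1],[0,-0.5,-0.4,-0.6,-1,0,-1]]'; python3 -c "
from bench import readout;s=readout.sense();print(s['joint_pos'],s['position'])"
python3 -m creep '[[0,-1,0,0,0,0,-1],[0,-1,0,0,0,0,-1],[0,-1,0,0,0,0,-1],[0,-1,0,0,0,0,-1],[0,0,0,0,0,0,-1]]'; python3 - <<'E'
from h import *
s=readout.sense();print(s['joint_pos'],s['position'])
cv2.imwrite('pics/w1.png',snapshot('wrist')[...,::-1])
C=cam('wrist',s)
for X in((.553,-.031,.1035),(.743,-.035,.045)):print(proj(C,X))
E
```

```text
t: 1.35
position: [0.36, 0.0083, 0.296]
eef_rot: [[-0.997, 0.047, 0.053], [0.047, 0.999, -0.004], [-0.053, -0.001, -0.999]]
wrist_force: [1.1, 0.4, -0.4]
grip_width: -0.002
gripper_force: 0.0
[ -18.77108086  -30.32085843  121.11771585    0.78711167   86.23916455
 -106.12799906] [0.35999953 0.00834396 0.29602763]
t: 1.98
position: [0.3651, 0.0108, 0.2943]
eef_rot: [[-0.894, 0.049, 0.446], [0.043, 0.999, -0.022], [-0.446, -0.0, -0.895]]
wrist_force: [-0.5, -0.8, -0.7]
grip_width: 0.003
gripper_force: 0.0
[ -25.83071747  -54.02191668  136.49832317   10.50048841   73.14157581
 -113.91883923] [0.36511633 0.01079774 0.2943322 ]
[229.78243547 217.97768277]
[239.52902556 256.67149683]
```

View pics/w1.png

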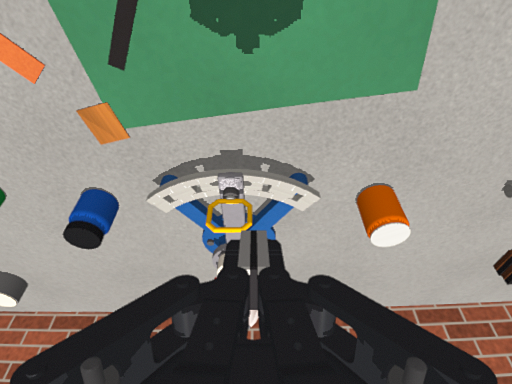

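The wrist view shows the ring spanning columns 206–253 and rows 198–232. The plate ends are near (151,200) and (317,198), the tin is at (383,213) and the jar at (91,217). I'll now fit the arm kinematics to check the hook pose is reachable.

```bash
cat > kin.py <<'E'
import numpy as np
from scipy.optimize import least_squares
from scipy.spatial.transform import Rotation as R
def fk(q,p):
    a,d,h,L2,L3,e,Lw,o=p;q=np.radians(q)
    M=R.from_euler('z',q[0]);X=M.apply([a,d,h]);M=M*R.from_euler('y',q[1]);X=X+M.apply([0,0,L2])
    M=M*R.from_euler('y',q[2]);X=X+M.apply([e,0,L3]);M=M*R.from_euler('z',q[3])*R.from_euler('y',q[4])
    return X+M.apply([0,0,Lw]),M*R.from_euler('z',q[5]+o)
D=[([63.249,9.076,91.501,0,79.423,-12.038],[.1458,.5556,.2553]),
([29.256,-23.968,116.79,-.0166,87.078,-46.0755],[.25546,.28044,.29685]),
([-18.771,-30.321,121.118,.787,86.239,-106.128],[.36,.00834,.29603]),
([-25.831,-54.022,136.498,10.5,73.14,-113.919],[.36512,.0108,.29433])]
Rf=np.array([[-.894,.049,.446],[.043,.999,-.022],[-.446,0,-.895]])
def f(p):
    r=np.concatenate([fk(q,p)[0]-x for q,x in D]);return np.r_[r,(fk(D[3][0],p)[1].as_matrix()-Rf).ravel()*.1,(p-p0)*.001]
p0=np.array([0,.12,.3,.4,.4,0,.25,0])
best=min((least_squares(f,np.r_[p0[:7],o]) for o in(0,1.57,3.14,-1.57)),key=lambda s:s.cost)
P=best.x
E
python3 - <<'E'
from kin import *
from h import *
print(np.round(P,4),np.round(f(P)[:21]*1000,1))
lo=np.array([-166.64,-54.1,10.49,-73.88,9.74,-171.62])+1;hi=np.array([166.64,131.32,154.53,253.88,151.15,171.62])-1
for X in([.48,-.031,.16],[.545,-.031,.115],[.545,-.031,.14],[.555,.022,.14]):
  for tilt in(0,15,30,35,40,45,50):
    for seed in([-20,-20,120,0,60,-110],[0,-20,100,170,30,60],[-20,-20,120,60,40,-150],[-20,-20,120,-40,60,-90]):
      t=np.radians(tilt);best=None
      T=np.array([[-np.sin(t),0,np.cos(t)],[0,1,0],[-np.cos(t),0,-np.sin(t)]])
      for flip in(1,-1):
        Tf=T@np.diag([flip,flip,1])
        s=least_squares(lambda q:np.r_[(fk(q,P)[0]-X),.2*(fk(q,P)[1].as_matrix()-Tf).ravel()],np.clip(seed,lo,hi),bounds=(lo,hi))
        if s.cost<1e-7:print(X,tilt,flip,seed[3],np.round(s.x,0))
s=dict(position=np.array([.36512,.0108,.29433]),eef_rot=Rf);C=cam('wrist',s)
print('ring',plane(C,(229.5,215),.1035))
l,r=plane(C,(151,201),.045),plane(C,(316.5,200),.045);print(l,r,np.degrees(np.arctan2(*(r-l)[[0,1]])))
E
```

```text
[-0.0051  0.12    0.304   0.3874  0.5253  0.0571  0.2785  1.5707] [-0.   0.1  0.2 -0.1  0.  -0.3 -0.   0.1 -0.1 -0.1 -0.2  0.2  0.  -0.
 -0.   0.  -0.   0.  -0.  -0.   0. ]
[0.48, -0.031, 0.16] 0 1 170 [-45.  13. 152. 134.  79. 101.]
[0.48, -0.031, 0.16] 0 -1 170 [-45.  13. 152. 134.  79. -79.]
[0.48, -0.031, 0.16] 0 -1 60 [-45.  13. 152. 134.  79. -79.]
[0.48, -0.031, 0.16] 30 1 170 [-37. -29. 153.  87.  32. 162.]
[0.48, -0.031, 0.16] 30 -1 170 [-37. -29. 153.  87.  32. -18.]
[0.48, -0.031, 0.16] 30 -1 60 [-37. -29. 153.  87.  32. -18.]
[0.48, -0.031, 0.16] 35 -1 170 [-35. -29. 151.  73.  30.  -3.]
[0.48, -0.031, 0.16] 35 -1 60 [-35. -29. 151.  73.  30.  -3.]
[0.48, -0.031, 0.16] 40 1 0 [ -33.  -29.  148.   59.   29. -168.]
[0.48, -0.031, 0.16] 40 -1 170 [-33. -29. 148.  59.  29.  12.]
[0.48, -0.031, 0.16] 40 1 60 [ -33.  -29.  148.   59.   29. -168.]
[0.48, -0.031, 0.16] 40 -1 60 [-33. -29. 148.  59.  29.  12.]
[0.48, -0.031, 0.16] 40 1 -40 [ -33.  -29.  148.   59.   29. -168.]
[0.48, -0.031, 0.16] 45 1 0 [ -31.  -27.  145.   46.   30. -155.]
[0.48, -0.031, 0.16] 45 -1 170 [-31. -2
[... 4476 characters left out ...]
 45 -1 170 [-16.  -8. 133.  47.  15.  33.]
[0.555, 0.022, 0.14] 45 1 60 [ -16.   -8.  133.   47.   15. -147.]
[0.555, 0.022, 0.14] 45 -1 60 [-16.  -8. 133.  47.  15.  33.]
[0.555, 0.022, 0.14] 45 1 -40 [ -16.   -8.  133.   47.   15. -147.]
[0.555, 0.022, 0.14] 50 1 0 [ -15.   -7.  130.   29.   20. -129.]
[0.555, 0.022, 0.14] 50 -1 170 [-15.  -7. 130.  29.  20.  51.]
[0.555, 0.022, 0.14] 50 1 60 [ -15.   -7.  130.   29.   20. -129.]
[0.555, 0.022, 0.14] 50 -1 60 [-15.  -7. 130.  29.  20.  51.]
[0.555, 0.022, 0.14] 50 1 -40 [ -15.   -7.  130.   29.   20. -129.]
ring [ 0.54678785 -0.03115891  0.1035    ]
[ 0.57561191 -0.16335546  0.045     ] [0.58577896 0.09958648 0.045     ] 2.2143257052567282
```

```bash
python3 -m creep '[[0,0,0,-0.3,-0.18,0.8,-1],[0,0,0,-0.3,-0.18,0.8,-1],[0,0,0,-0.3,-0.18,0.8,-1],[0,-1,0,-0.25,-0.18,0.7,-1],[0,-1,0,0,0,0,-1]]'
python3 - <<'E'
from kin import *
from h import *
s=readout.sense();print(s['joint_pos'],s['position'],fk(s['joint_pos'],P)[0])
lo=np.array([-166.64,-54.1,10.49,-73.88,9.74,-171.62]);hi=np.array([166.64,131.32,154.53,253.88,151.15,171.62])
q=s['joint_pos']
for X,yaw in(([.532,-.03,.12],-2.5),([.532,-.03,.14],-2.5),([.54,.022,.14],-10),([.54,.022,.14],-18),([.54,.022,.12],-10),([.48,.022,.18],-10)):
    T=R.from_euler('z',yaw,degrees=True).as_matrix()@np.array([[-.766,0,.643],[0,1,0],[-.643,0,-.766]])
    r=least_squares(lambda q:np.r_[(fk(q,P)[0]-X),.2*(fk(q,P)[1].as_matrix()-T).ravel()],q,bounds=(lo,hi));q=np.clip(r.x,lo+.01,hi-.01);print(X,yaw,r.cost,np.round(q))
im=snapshot('wrist');cv2.imwrite('pics/w2.png',im[...,::-1])
C=cam('wrist',s);print(proj(C,(.551,-.031,.1035)),proj(C,(.551,-.031,.129)))
E
```

```text
t: 2.65
position: [0.4855, -0.031, 0.1822]
eef_rot: [[-0.78, 0.047, 0.624], [0.036, 0.999, -0.03], [-0.624, -0.0, -0.781]]
wrist_force: [-0.4, 1.6, -0.9]
grip_width: 0.001
gripper_force: 0.0
[ -26.81910492  -26.97867111  139.19524748   26.66245783   34.62694386
 -131.7503388 ] [ 0.48552005 -0.03099049  0.1822382 ] [ 0.48111217 -0.02919536  0.18019803]
[0.532, -0.03, 0.12] -2.5 4.2020700454418526e-10 [ -23.   -8.  134.   41.   21. -145.]
[0.532, -0.03, 0.14] -2.5 4.2020696138921395e-10 [ -23.  -11.  134.   35.   23. -140.]
[0.54, 0.022, 0.14] -10 4.2020693010877726e-10 [-11.  -8. 131.   2.  17. -92.]
[0.54, 0.022, 0.14] -18 4.2020692989213116e-10 [ -7.  -7. 130. -23.  19. -59.]
[0.54, 0.022, 0.12] -10 4.202069298943006e-10 [-11.  -6. 132.   2.  14. -93.]
[0.48, 0.022, 0.18] -10 4.202069300778936e-10 [-13. -26. 139.   4.  27. -96.]
[257.51930119 200.8350518 ] [257.78499471 230.12805565]
```

View pics/w2.png

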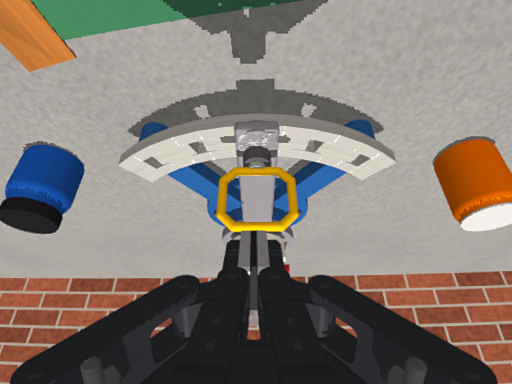

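The ring spans columns 219–298, with its top bar at row 227 and its lower bar at row 171, centred at (258,198). The closed fingertips at column 254 point at it.

```bash
python3 -m creep '[[0,0,0,0.08,0.06,0.3,-1],[0,0,0,0,0,0.3,-1],[0,0,0,0,0,0.25,-1],[0,0,0,0,0,0,-1]]'
python3 - <<'E'
from h import *
s=readout.sense();im=snapshot('wrist');s2=snapshot('side');
a=cv2.resize(im[130:300,150:370],None,fx=2.7,fy=2.7,interpolation=2);b=cv2.resize(s2[180:250,200:300],None,fx=1.4*2.2,fy=1.4*2.2,interpolation=2)
o=np.zeros((a.shape[0]+0,800,3),np.uint8);o[:,:a.shape[1]]=a;b=b[:,90:90+800-a.shape[1]];o[:b.shape[0],a.shape[1]:a.shape[1]+b.shape[1]]=b
cv2.imwrite('pics/w3.png',o[...,::-1])
C=cam('wrist',s);print(proj(C,(.549,-.0305,.129)),proj(C,(.549,-.0305,.078)))
E
```

```text
t: 3.2
position: [0.5094, -0.029, 0.149]
eef_rot: [[-0.78, 0.046, 0.624], [0.035, 0.999, -0.03], [-0.625, -0.002, -0.78]]
wrist_force: [-0.2, -0.1, 0.3]
grip_width: -0.001
gripper_force: 0.0
[254.33790358 261.41304121] [254.28628452 191.40463969]
```

View pics/w3.png

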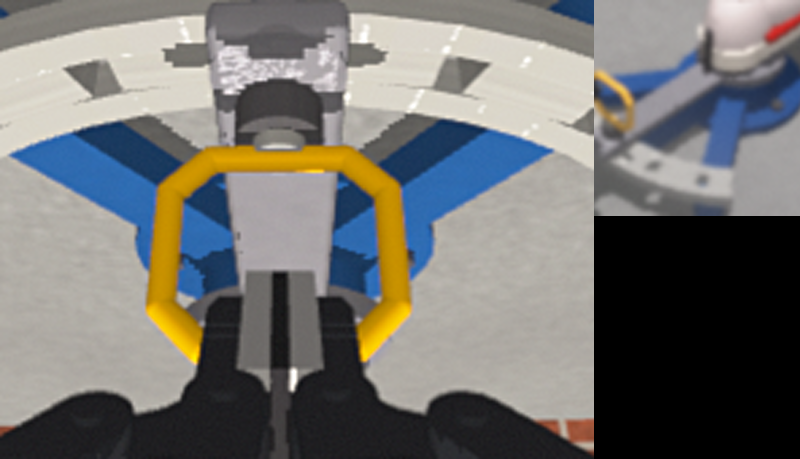

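The lower bar is at crop row 158 and the ring is centred on column 280, in line with the fingertips (pads at columns 243–322). The top bar passes behind the fingers, so they will go in under it.

```bash
python3 -m creep '[[0,0,0,0.08,0,0.1,-1],[0,0,0,0,0,0.2,-1],[0,0,0,0,0,0.2,-1],[0,0,0,0,0,0.2,-1],[0,0,0,0,0,0,-1]]'
python3 - <<'E'
from h import *
im=snapshot('wrist');sc=snapshot('scene')
a=cv2.resize(im[130:300,150:370],None,fx=2.3,fy=2.3,interpolation=2);b=cv2.resize(sc[165:215,205:255],None,fx=5.8,fy=5.8,interpolation=2)
o=np.zeros((391,800,3),np.uint8);o[:,:a.shape[1]]=a;o[:b.shape[0],a.shape[1]:a.shape[1]+b.shape[1]]=b[:,:800-a.shape[1]]
cv2.imwrite('pics/w4.png',o[...,::-1])
E
```

```text
t: 3.92
position: [0.5272, -0.0301, 0.118]
eef_rot: [[-0.78, 0.048, 0.624], [0.036, 0.999, -0.031], [-0.625, -0.001, -0.781]]
wrist_force: [0.0, -0.4, -0.0]
grip_width: -0.003
gripper_force: 0.0
```

View pics/w4.png

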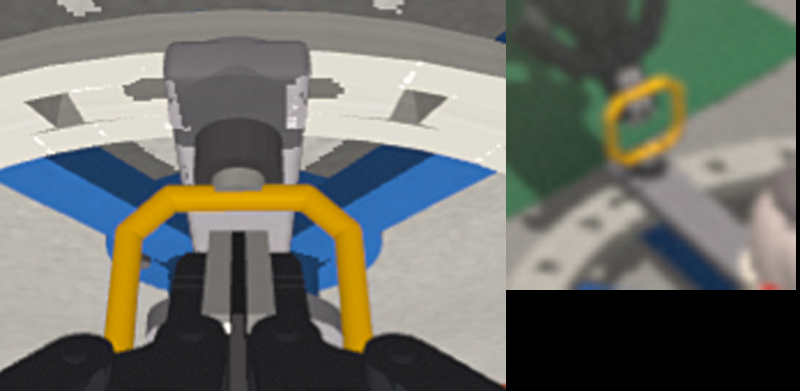

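The fingertips are through the opening, with the top bar above the fingers and no contact yet. Next I ease up to the bar and lift.

```bash
python3 -m creep '[[0,0,0,-0.06,0,0,-1],[0,0,0,-0.06,0,0,-1],[0,0,0,-0.03,0,-0.04,-1],[0,0,0,0,0,0,-1]]'; python3 -m creep '[[0,0,0,-0.05,0,-0.06,-1],[0,0,0,-0.05,0,-0.06,-1],[0,0,0,0,0,0,-1]]'
```

```text
t: 4.53
position: [0.5322, -0.0304, 0.1251]
eef_rot: [[-0.779, 0.048, 0.625], [0.036, 0.999, -0.031], [-0.626, -0.002, -0.78]]
wrist_force: [0.5, -0.7, -0.2]
grip_width: 0.001
gripper_force: 0.0
t: 4.9
position: [0.531, -0.0298, 0.1313]
eef_rot: [[-0.781, 0.047, 0.623], [0.036, 0.999, -0.03], [-0.623, -0.001, -0.782]]
wrist_force: [-5.0, -0.9, -5.6]
grip_width: 0.001
gripper_force: 3.3
```

```bash
python3 -m creep '[[0,0,0,-0.05,0,-0.06,-1],[0,0,0,-0.05,0,-0.06,-1],[0,0,0,0,0,0,-1]]'; python3 -m creep '[[0,0,0,-0.05,0,-0.06,-1],[0,0,0,-0.05,0,-0.06,-1],[0,0,0,0,0,0,-1]]'
python3 - <<'E'
from h import *
im=snapshot('wrist');sc=snapshot('scene')
a=cv2.resize(im[130:300,150:370],None,fx=2.3,fy=2.3,interpolation=2);b=cv2.resize(sc[165:215,205:255],None,fx=5.8,fy=5.8,interpolation=2)
o=np.zeros((391,800,3),np.uint8);o[:,:a.shape[1]]=a;o[:b.shape[0],a.shape[1]:a.shape[1]+b.shape[1]]=b[:,:800-a.shape[1]]
cv2.imwrite('pics/w5.png',o[...,::-1])
E
```

```text
t: 5.28
position: [0.5311, -0.0298, 0.1391]
eef_rot: [[-0.781, 0.047, 0.622], [0.036, 0.999, -0.03], [-0.623, -0.001, -0.782]]
wrist_force: [-6.6, -0.6, -7.6]
grip_width: -0.001
gripper_force: 4.5
t: 5.65
position: [0.5311, -0.0297, 0.1467]
eef_rot: [[-0.782, 0.047, 0.622], [0.036, 0.999, -0.029], [-0.623, -0.001, -0.783]]
wrist_force: [-5.5, -1.3, -8.3]
grip_width: -0.004
gripper_force: 4.9
```

View pics/w5.png

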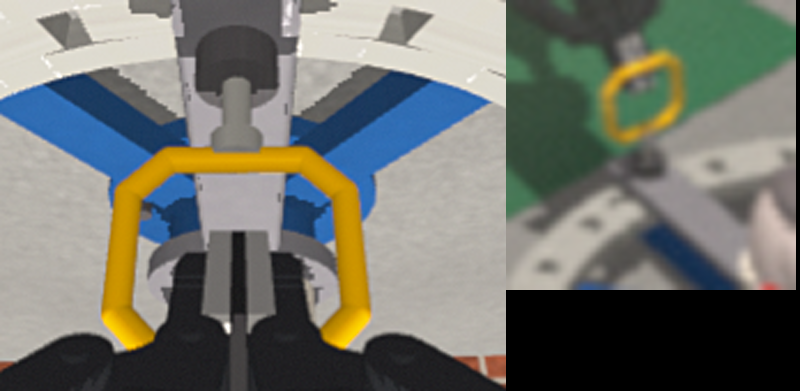

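The pin is well out: its shank shows above the boss and Fz is about -8 N. Now I swing towards +y, the tin's side.

```bash
python3 -m creep '[[0.15,0,0.2,0,0.1,0,-1],[0.17,0,0.21,-0.01,0.15,0.01,-1],[0.17,0,0.21,-0.01,0.15,0.01,-1],[0.17,0,0.21,-0.02,0.15,0.02,-1],[0,0,0,0,0,0,-1]]'
python3 - <<'E'
from h import *
s=readout.sense();print(s['joint_pos']);C=cam('wrist',s);im=snapshot('wrist')
m=mask(im,(20,150,90),(32,255,255));ys,xs=np.nonzero(m);r=ys.min()+4;x=xs[ys<ys.min()+8];px=(x.mean(),r)
X=plane(C,px,.078+.019);print(px,X);v=X[:2]-[.739,-.038];print(np.arctan2(-v[1],-v[0])+.040)
E
```

```text
t: 6.38
position: [0.5344, -0.0012, 0.144]
eef_rot: [[-0.777, 0.156, 0.61], [0.123, 0.988, -0.096], [-0.617, 0.001, -0.787]]
wrist_force: [-10.7, 2.1, -8.2]
grip_width: -0.001
gripper_force: 6.7
[ -15.17313588  -10.98199782  132.50850793   10.88051145   20.86307193
 -105.04086883]
(np.float64(251.46317829457365), np.int64(198)) [ 0.54248392 -0.00386933  0.097     ]
-0.13196341437361273
```

```bash
cat > ang.py <<'E'
from h import *
import sys
s=readout.sense();C=cam('wrist',s);im=snapshot('wrist')
m=mask(im,(20,150,90),(32,255,255));ys,xs=np.nonzero(m);r=ys.min()+4;x=xs[ys<ys.min()+8]
X=plane(C,(x.mean(),r),.078+float(sys.argv[1]));v=X[:2]-[.739,-.038];print(X,np.arctan2(-v[1],-v[0])+.040,np.round(s['wrist_force'],1))
cv2.imwrite(f"pics/a{s['t']:.2f}.png",im[...,::-1])
E
python3 -m creep '[[0.17,0,0.21,-0.03,0.1,-0.02,-1],[0.17,0,0.21,-0.01,0.1,0,-1],[0.1,0,0.13,0,0.1,0.01,-1],[0,0,0,0,0.1,0.01,-1],[0,0,0,0,0,0,-1]]'; python3 ang.py 0.017
```

```text
t: 7.05
position: [0.5388, 0.0175, 0.1442]
eef_rot: [[-0.767, 0.231, 0.598], [0.181, 0.973, -0.143], [-0.615, -0.001, -0.788]]
wrist_force: [-13.7, 5.4, -7.0]
grip_width: -0.001
gripper_force: 7.7
[0.54984734 0.01279704 0.095     ] -0.22236034105035365 [-13.7   5.4  -7. ]
```

```bash
python3 -m creep '[[0,0,0,0.04,0,0.05,-1],[0,0,0,0.04,0,0.05,-1],[0,0,0,0.04,0,0.05,-1],[0,0,0,0,0,0,-1]]'; python3 ang.py 0.010
```

```text
t: 7.6
position: [0.5397, 0.0171, 0.1359]
eef_rot: [[-0.765, 0.231, 0.601], [0.181, 0.973, -0.143], [-0.617, -0.001, -0.787]]
wrist_force: [-15.5, 4.6, -4.5]
grip_width: -0.001
gripper_force: 7.0
[0.54882536 0.01283471 0.088     ] -0.22119864664857006 [-15.5   4.6  -4.5]
```

```bash
python3 -m creep '[[0,0,0,0.06,0,0,-1],[0,0,0,0.06,0,0,-1],[0,0,0,0,0,0,-1]]'; python3 ang.py 0.010
```

```text
t: 8.02
position: [0.5389, 0.0172, 0.1361]
eef_rot: [[-0.759, 0.231, 0.609], [0.18, 0.973, -0.145], [-0.626, -0.0, -0.78]]
wrist_force: [-3.1, 2.8, -3.8]
grip_width: 0.001
gripper_force: 2.8
[0.54905544 0.01274184 0.088     ] -0.22104449469751167 [-3.1  2.8 -3.8]
```

```bash
ls pics; cp pics/a8*.png pics/w6.png 2>/dev/null || cp $(ls -t pics/a*.png|head -1) pics/w6.png
```

```text
a7.05.png
a7.60.png
a8.03.png
crop0.png
scene0.png
side0.png
w1.png
w2.png
w3.png
w4.png
w5.png
```

View pics/w6.png

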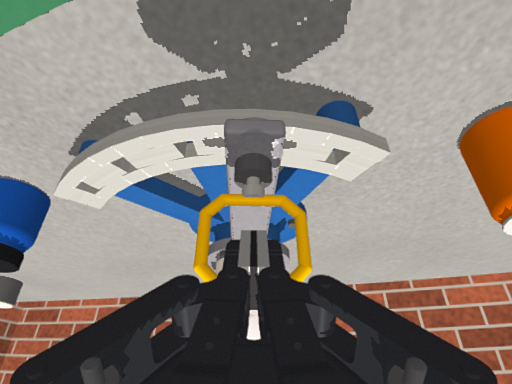

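The lever (column 254) is almost over the hidden fourth hole, with the last hole at (340,156) on the tin's side. The pin is still up. I'll lower a little more.

```bash
python3 -m creep '[[0,0,0,0.05,0,0.04,-1],[0,0,0,0.05,0,0.04,-1],[0,0,0,0,0,0,-1]]'; python3 ang.py 0.010
```

```text
t: 8.45
position: [0.5386, 0.017, 0.1307]
eef_rot: [[-0.757, 0.23, 0.611], [0.179, 0.973, -0.145], [-0.628, -0.001, -0.778]]
wrist_force: [-0.5, -0.7, 0.5]
grip_width: -0.002
gripper_force: 0.0
[0.54786274 0.0131527  0.088     ] -0.2214948892957406 [-0.5 -0.7  0.5]
```

```bash
python3 -m creep '[[0,0,0,0.06,0,0.04,-1],[0,0,0,0.06,0,0.045,-1],[0,0,0,0,0.08,0,-1],[0,0,0,0,0.08,0,-1],[0,0,0,0,0,0,-1]]'; python3 ang.py 0.010
```

```text
t: 9.12
position: [0.5375, 0.026, 0.1226]
eef_rot: [[-0.759, 0.23, 0.609], [0.178, 0.973, -0.145], [-0.626, -0.001, -0.78]]
wrist_force: [0.1, 0.4, -0.4]
grip_width: 0.001
gripper_force: 0.0
[0.54753024 0.01332502 0.088     ] -0.22190097385006427 [ 0.1  0.4 -0.4]
```

```bash
python3 -m creep '[[0,0,0,0,0.06,0,-1],[0,0,0,0,0.06,0,-1],[0,0,0,0,0,0,-1]]'; python3 ang.py 0.010;  python3 -m creep '[[0,0,0,0,0.05,0,-1],[0,0,0,0,0.05,0,-1],[0,0,0,0,0,0,-1]]'; python3 ang.py 0.010
```

```text
t: 9.55
position: [0.5388, 0.0316, 0.1225]
eef_rot: [[-0.759, 0.23, 0.609], [0.179, 0.973, -0.145], [-0.626, -0.001, -0.78]]
wrist_force: [-0.2, -0.1, -0.4]
grip_width: 0.002
gripper_force: 0.0
[0.5485956  0.01345405 0.088     ] -0.2239314412097693 [-0.2 -0.1 -0.4]
t: 9.98
position: [0.5399, 0.0365, 0.1225]
eef_rot: [[-0.759, 0.23, 0.609], [0.179, 0.973, -0.145], [-0.626, -0.001, -0.78]]
wrist_force: [-0.2, -0.1, 0.3]
grip_width: -0.0
gripper_force: 0.0
[0.53301143 0.02243409 0.088     ] -0.24537760367943642 [-0.2 -0.1  0.3]
```

```bash
python3 - <<'E'
import glob
from h import *
for f in sorted(glob.glob('pics/a*.png'),key=lambda f:float(f[6:-4])):
    m=mask(cv2.imread(f)[...,::-1].copy(),(20,150,90),(32,255,255));ys,xs=np.nonzero(m);print(f,xs.min(),xs.max(),ys.min(),ys.max(),len(xs),[(y,xs[ys==y].min(),xs[ys==y].max()) for y in range(ys.min(),ys.max(),10)])
E
```

```text
pics/a7.05.png 194 310 194 282 2769 [(194, np.int64(222), np.int64(272)), (204, np.int64(208), np.int64(294)), (214, np.int64(200), np.int64(304)), (224, np.int64(199), np.int64(305)), (234, np.int64(197), np.int64(306)), (244, np.int64(196), np.int64(308)), (254, np.int64(195), np.int64(309)), (264, np.int64(194), np.int64(310)), (274, np.int64(199), np.int64(305))]
pics/a7.60.png 193 311 194 282 2791 [(194, np.int64(227), np.int64(241)), (204, np.int64(209), np.int64(294)), (214, np.int64(200), np.int64(305)), (224, np.int64(199), np.int64(306)), (234, np.int64(197), np.int64(307)), (244, np.int64(196), np.int64(308)), (254, np.int64(195), np.int64(309)), (264, np.int64(193), np.int64(310)), (274, np.int64(198), np.int64(308))]
pics/a8.03.png 194 311 194 282 2785 [(194, np.int64(228), np.int64(241)), (204, np.int64(209), np.int64(294)), (214, np.int64(200), np.int64(305)), (224, np.int64(199), np.int64(306)), (234, np.int64(198), np.int64(307)), (244, np.int64(196), np.int64(308)), (254, np.int64(195), np.int64(309)), (264, np.int64(194), np.int64(310)), (274, np.int64(198), np.int64(308))]
pics/a8.45.png 193 312 201 283 2567 [(201, np.int64(228), np.int64(230)), (211, np.int64(209), np.int64(294)), (221, np.int64(200), np.int64(306)), (231, np.int64(199), np.int64(307)), (241, np.int64(197), np.int64(308)), (251, np.int64(196), np.int64(309)), (261, np.int64(195), np.int64(310)), (271, np.int64(194), np.int64(311)), (281, np.int64(199), np.int64(308))]Traceback (most recent call last):
  File "<stdin>", line 4, in <module>
    return umr_minimum(a, axis, None, out, keepdims, initial, where)
ValueError: zero-size array to reduction operation minimum which has no identity
```

```bash
cat > ang.py <<'E'
from h import *
import sys
def ringpx(im):
    m=mask(im,(20,150,90),(32,255,255));m=cv2.morphologyEx(m,cv2.MORPH_CLOSE,np.ones((3,3)))
    n,L,st,_=cv2.connectedComponentsWithStats(m);m=(L==1+st[1:,4].argmax());ys,xs=np.nonzero(m)
    top=ys<ys.min()+8;return (xs[top].mean(),ys.min()+4),(xs.min(),xs.max(),ys.min(),ys.max(),len(xs))
if __name__=='__main__':
    s=readout.sense();C=cam('wrist',s);im=snapshot('wrist');p,b=ringpx(im);print(p,b)
    for l in(0,.01):
        X=plane(C,p,.078+l);v=X[:2]-[.739,-.038];print('lift',l,np.round(X,4),'R',np.hypot(*v),'lever',np.arctan2(-v[1],-v[0])+.040)
    cv2.imwrite(f"pics/a{s['t']:.2f}.png",im[...,::-1])
E
python3 - <<'E'
from ang import *
for t in('8.45','9.12','9.55','9.98'):
    try:print(t,ringpx(cv2.imread(f'pics/a{t}.png')[...,::-1].copy()))
    except Exception as e:print(t,e)
E
ls pics; python3 ang.py
```

```text
8.45 ((np.float64(251.27962085308056), np.int64(205)), (np.int64(193), np.int64(312), np.int64(201), np.int64(283), 2568))
9.12 ((np.float64(236.39414414414415), np.int64(220)), (np.int64(179), np.int64(295), np.int64(216), np.int64(279), 2016))
9.55 ((np.float64(226.92202729044834), np.int64(221)), (np.int64(167), np.int64(282), np.int64(217), np.int64(281), 1652))
9.98 'NoneType' object is not subscriptable
a7.05.png
a7.60.png
a8.03.png
a8.45.png
a9.12.png
a9.55.png
a9.97.png
crop0.png
scene0.png
side0.png
w1.png
w2.png
w3.png
w4.png
w5.png
w6.png
(np.float64(225.54368932038835), np.int64(206)) (np.int64(166), np.int64(280), np.int64(202), np.int64(281), 1947)
lift 0 [0.5498 0.0169 0.078 ] R 0.19704947179015017 lever -0.24236504593343514
lift 0.01 [0.5331 0.0228 0.088 ] R 0.21468332367291126 lever -0.24711064005772274[ WARN:0@0.227] global loadsave.cpp:275 findDecoder imread_('pics/a9.98.png'): can't open/read file: check file path/integrity
```

The ring fits lift 0 again (radius consistent), so the pin has dropped. I'll centre the finger in the opening and withdraw.

```bash
python3 -m creep '[[0,0,0,0,-0.09,0,-1],[0,0,0,0.03,-0.09,0,-1],[0,0,0,0,0,0,-1]]'; python3 ang.py; python3 -m creep '[[0,0,0,0,0,-0.2,-1],[0,0,0,0,0,-0.3,-1],[0,0,0,0,0,-0.4,-1],[0,0,0,0,0,-0.6,-1],[0,0,0,0,0,0,-1]]'; python3 ang.py
```

```text
t: 10.45
position: [0.5364, 0.0274, 0.1213]
eef_rot: [[-0.759, 0.231, 0.609], [0.18, 0.973, -0.145], [-0.626, -0.001, -0.78]]
wrist_force: [0.4, 0.2, 0.2]
grip_width: 0.002
gripper_force: 0.0
(np.float64(242.85645933014354), np.int64(209)) (np.int64(187), np.int64(302), np.int64(205), np.int64(282), 2315)
lift 0 [0.55   0.0173 0.078 ] R 0.19691334804268387 lever -0.24466261899859418
lift 0.01 [0.5327 0.0222 0.088 ] R 0.21488591895591025 lever -0.24375782775527824
t: 11.12
position: [0.4916, 0.039, 0.1827]
eef_rot: [[-0.756, 0.23, 0.613], [0.178, 0.973, -0.145], [-0.63, -0.0, -0.777]]
wrist_force: [0.7, -0.1, -0.4]
grip_width: 0.001
gripper_force: 0.0
(np.float64(245.14754098360655), np.int64(173)) (np.int64(206), np.int64(285), np.int64(169), np.int64(233), 1702)
lift 0 [0.5531 0.017  0.078 ] R 0.19384364034433058 lever -0.24756289259160222
lift 0.01 [0.5397 0.0206 0.088 ] R 0.20772535217413995 lever -0.24608538612055955
```

```bash
python3 - <<'E'
from ang import *
s=dict(position=np.array([.4855,-.031,.1822]),eef_rot=np.array([[-.78,.047,.624],[.036,.999,-.030],[-.624,0,-.781]]))
p,b=ringpx(cv2.imread('pics/w2.png')[...,::-1].copy());X0=plane(cam('wrist',s),p,.078);print(p,b,X0)
s=readout.sense();im=snapshot('wrist');p,b=ringpx(im);X1=plane(cam('wrist',s),p,.078);c=np.linalg.norm((X1-X0)[:2]);print(X1,X1-X0,'angle',2*np.arcsin(c/2/.19))
sc=snapshot('scene')
a=cv2.resize(im[90:270,110:410],None,fx=2,fy=2,interpolation=2);b=cv2.resize(sc[165:215,205:240],None,fx=5.6,fy=5.6,interpolation=2)
o=np.zeros((360,800,3),np.uint8);o[:,:600]=a;o[:b.shape[0],600:600+b.shape[1]]=b[:,:200]
cv2.imwrite('pics/w7.png',o[...,::-1])
E
```

```text
(np.float64(257.1097256857855), np.int64(171)) (np.int64(217), np.int64(297), np.int64(167), np.int64(231), 1855) [ 0.5463268  -0.03134978  0.078     ]
[0.55211766 0.01711364 0.078     ] [ 5.79085076e-03  4.84634119e-02 -2.77555756e-17] angle 0.2575966616210707
```

View pics/w7.png

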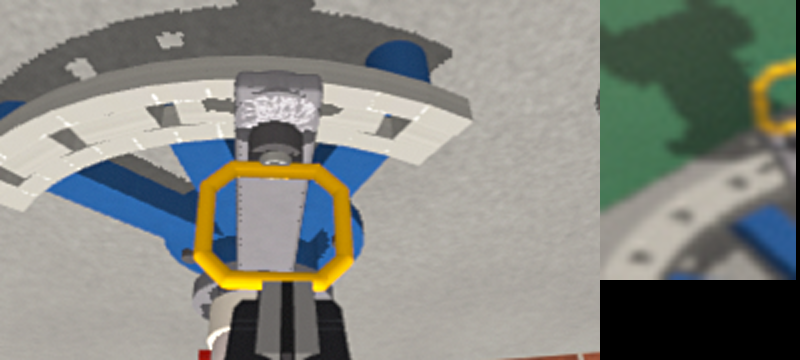

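The lever sits midway between its neighbouring holes at (163,115) and (392,125), and the ring is down on the boss as it was at the start. The fingers are clear.

```bash
python3 -m creep '[[0,0,0,0,0,-0.6,-1],[0,0,0,0,0,0,-1],[0,0,0,0,0,0,-1]]'; python3 -c "
from bench import robot;print(robot.sign_off())"
```

```text
t: 11.65
position: [0.4727, 0.0429, 0.2023]
eef_rot: [[-0.76, 0.231, 0.608], [0.179, 0.973, -0.145], [-0.625, -0.001, -0.781]]
wrist_force: [-0.6, 0.4, 0.2]
grip_width: -0.002
gripper_force: 0.0
the job is handed in; nothing more can be done
None
```

I lifted the pin, swung the lever one hole towards the glue tin, let the pin drop home, backed the gripper clear and handed the job in at 11.65 s; sign-off gave no verdict. The last pictures put the lever at about 0.26 rad, between its neighbouring holes, with the ring back down on the boss; I did not re-measure the tin, jar, hammer or bottle.

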